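Hold the cup carriage against its sprung stop for fastening

TASK

Pick up the loose cup carriage, set it down on the deck of the opened tester chassis between the two rails with its plain tall face towards the sprung stop, and push it squarely against the stop with a steady force of about 10 N (the stop then gives about 16 mm), so that a colleague can put in the screws. Keep that push for at least three seconds and finish with the carriage still held and pressed: do not let go, never push the stop to the end of its 30 mm travel, and leave the bottle, screwdriver, pliers and screw tray where they are.

Things in the scene. Friction and masses are not known exactly. Their poses are not given: they have to be found in the camera images.
- carriage: Loose bare-aluminium carriage, 0.24-0.39 kg, starts upright on the bench, ear roughly towards the robot. Origin: underside, below the post; x to its plain front face, z up. Block 60 (x) x 50 x 28 mm high, centred on the origin. Behind it an 8 mm thick ear (x -55 to -30 mm, 50 wide) with two dark screw holes. On the block a square grip post, 24 x 24 mm, from 28 to 62 mm up, sides along x, y.
- carriage_face (a point): Point on the plain front face of the carriage, middle of its width, 12 mm above its underside.
- chassis: Beige tester base plate fixed to the bench, 280 (x) x 140 x 14 mm. Origin: centre of its underside; x along the channel to the stop, away from the robot (up to 0.5 rad askew). Deck 14 mm above the origin. Two steel rails, 10 mm high, x -120 to +45 mm, leave a 57 mm channel centred on y = 0. Behind the stop two guide blocks (x 105 to 121 mm) 26 mm above the deck, the highest parts.
- stop: Upright steel plate at the channel's end, 60 wide, 24 high, 8 mm thick, 1 mm over the deck, on two sprung rods. Origin: middle of the lower edge of the face towards the carriage; axes as the chassis. At rest its face is at chassis x = +50 mm; it yields along +x up to 30 mm. Force = 2 N + 0.5 N per mm: 7 N at 10 mm, 10 N at 16 mm, 13 N at 22 mm, 17 N at the end.
- bottle: White plastic bottle, 68 mm diameter, 120 mm high, beyond the work; origin: centre of its underside. Leave alone.
- screwdriver: Screwdriver with a grey handle, 170 mm long, lying on the bench near its middle; origin: under its middle. Leave alone.
- pliers: Pliers with yellow grips, about 170 mm long, lying beyond the work to the right; origin: under the pivot. Leave alone.
- screw_tray: Open steel tray of screws, 80 x 130 x 30 mm, beyond the work to the left; origin: centre of its underside. Leave alone.

How it is judged:
By the outcome, as a careful person would: the job done as asked, in the order asked, and still so for the second after the job is handed in, while the arm keeps its last pose, push and grip.
It also fails if it takes over 58 s, if anything falls off the work surface, if the arm or the gripper's body presses on something with over 40 N, if the wrist force passes 120 N, or if a joint passes its speed limit or range.

ROBOT

A 6-joint arm with a two-finger parallel gripper is mounted at the origin on the work surface. World frame = base frame: x ahead of the robot, y to its left, z up, the work surface at z = 0. Lengths are in mm, angles in rad, forces in N, time in s.
With the tool pointing down it reaches from about 300 to 775 mm from the base axis. Payload 14.6 kg.
Tool frame: the origin (TCP) lies midway between the tips of the shut fingers; the grasp point (between the pads) lies behind it (manip.grip_depth is the z of the grasp point in the tool frame, in mm); z points along the fingers, y is the line along which they close (so a half turn about z gives the same grasp; the last joint's range is limited). The gripper opens to 94 mm and grips with 3 to 60 N. Pads are 16 mm wide; open, the fingers measure 119 mm over their backs; the gripper's body (75 mm by 177 mm) begins 78 mm behind the grasp point.
Start: joints at [1.259, 0.3, 1.521, -0, 1.321, -0.067], TCP at [133.297, 533.593, 205.446] pointing down, gripper open.
Joint ranges: [-3.03, 3.03], [-0.79, 2.21], [0.23, 2.52], [-1.04, 4.18], [0, 3.07], [-2.55, 2.55]. Speed limits (rad/s): [2.22, 2.22, 2.57, 3.14, 3.14, 3.14].

INTERFACE

Orientations are given as [roll, pitch, yaw] about the fixed x, y, z axes, in that order (R = Rz(yaw) Ry(pitch) Rx(roll)).
In Python, from cell import manip gives the robot as it stands.
- The arm moves only by the shell command python3 nudge.py 'ROWS' [OPENING] [FORCE]. ROWS is a JSON list of rows, 1 to 5 of them, each of 6 numbers: dx, dy, dz in mm, then a rotation vector rx, ry, rz in rad; each row is the pose to reach, as a shift and turn from the pose commanded when the command began, along the tool's axes at that moment; what a row does not reach only later rows make up. A row lasts 1/10 s, in which the tool goes at most 50 mm and 0.15 rad, less where a joint would pass 70% of its speed; a pose out of reach is approached as far as the arm can. OPENING is the finger opening in mm, set as the command begins (- or left out keeps the last). The fingers move at their own pace and stop on an object; FORCE is the grip in N (left out, the last holds). Time passes only in rows, so rows that do not move let the fingers close. It prints the time, the measured TCP pose, the force, the opening and the grip force at its end.
- manip.read_state(): the state, without advancing time (a new reading comes with each control period).
- manip.camera(name): name is "scene" or "side" or "wrist"; returns (picture, depth): 384x512x3 uint8, red, green, blue; 384x512 float32, mm along the optical axis (not along the pixel's ray), 0 where there is no reading.
- manip.camera_info(name): a dict with "K" (3x3 intrinsics, pixels), "rvec" (rotation vector, rad) and "tvec" (3), from world to camera coordinates, as OpenCV has them; the wrist camera has in their place "mount" (4x4, takes a point from camera to tool coordinates, whose origin is the TCP and whose axes are the flange's). Camera axes: x right, y down, z forward; pixel columns grow to the right and rows downward; lengths in mm; the calibration is good to about 2 mm. A picture is of the moment at which its call begins: read the wrist's pose just before it. camera_info takes no time and is no camera call.
- manip.sign_off(): hands the job in; it is judged then, once.
The state is a dict: "clock": time; "joints": joint angles; "qd": joint speeds; "effort": joint torques, N m; "eef_pos": TCP position; "eef_rot": TCP orientation; "wrist_force": force on the tool from outside, world axes, zero at the start; "moment": the same for the moment, N m; "finger_gap": finger opening in mm; "finger_force": force on a finger pad.
Only numpy, scipy, OpenCV 4.12 (cv2) and the standard library are available. Lean on these libraries where they do the work, as an engineer would, in place of code of your own. Each camera call takes 0.05 s, during which the arm holds its last target. There are 200 camera calls.

## Working session

There is one attempt and no reset: what is moved stays moved. The work goes in short steps, Python scripts to look and compute and a shell command to move; the robot and the scene stay as the last step left them, time stands still between calls to the robot, and variables do not carry over. Pictures are saved under pics/ and viewed, at most 10 in all, crops included, and the job is handed in when it is done.

```bash
ls; mkdir -p pics
python3 - <<'E'
from cell import manip
import cv2,numpy as np
s=manip.read_state();print(s, manip.grip_depth)
for n in("scene","side"):
    p,d=manip.camera(n);cv2.imwrite(f"pics/{n}0.png",p[:,:,::-1]);np.save(f"pics/{n}0.npy",d)
    print(n,manip.camera_info(n))
print(manip.camera_info("wrist"))
E
```

```text
cell.py
nudge.py
pics
{'clock': 0.0, 'joints': array([ 1.25942200e+00,  3.00466971e-01,  1.52158074e+00, -7.93653986e-06,
        1.32069333e+00, -6.65649103e-02]), 'qd': array([-8.20113864e-04,  1.58567297e-03, -6.40763827e-05,  1.88572841e-03,
       -1.48050362e-03, -9.18188677e-04]), 'effort': array([ 3.82828721e-04, -5.31811309e+01, -3.52726436e+01,  7.08091585e-02,
        2.45242351e-02, -7.36947868e-05]), 'eef_pos': array([133.21019737, 533.35511685, 204.88873693]), 'eef_rot': array([-3.14044629e+00, -6.87157581e-05,  2.89678517e+00]), 'wrist_force': array([ 0.10015865, -0.68592085, -0.23916334]), 'moment': array([-0.01369077, -0.00415112,  0.03009101]), 'finger_force': 0.0, 'finger_gap': 93.7495790323846} -18.8
scene {'K': array([[420.17515497,   0.        , 257.96672358],
       [  0.        , 420.17515497, 192.58153775],
       [  0.        ,   0.        ,   1.        ]]), 'rvec': array([ 0.69399862,  2.60281692, -1.14304958]), 'tvec': array([ 542.37418906, -191.74362977, 1121.45645208])}
side {'K': array([[498.8441098 ,   0.        , 260.20541135],
       [  0.        , 498.8441098 , 184.16689007],
       [  0.        ,   0.        ,   1.        ]]), 'rvec': array([ 2.33801695, -0.40170485,  0.16917967]), 'tvec': array([-582.76753277,  160.11310313,  886.43401643])}
{'K': array([[273.84173578,   0.        , 254.23881716],
       [  0.        , 273.84173578, 197.35968897],
       [  0.        ,   0.        ,   1.        ]]), 'mount': array([[-2.49726652e-05, -9.61270382e-01, -2.75607060e-01,
         7.89561000e+01],
       [ 9.99999483e-01,  2.56297972e-04, -9.84533202e-04,
        -4.10960169e-01],
       [ 1.01704014e-03, -2.75606942e-01,  9.61269878e-01,
        -1.78996065e+02],
       [ 0.00000000e+00,  0.00000000e+00,  0.00000000e+00,
         1.00000000e+00]])}
```

View pics/scene0.png

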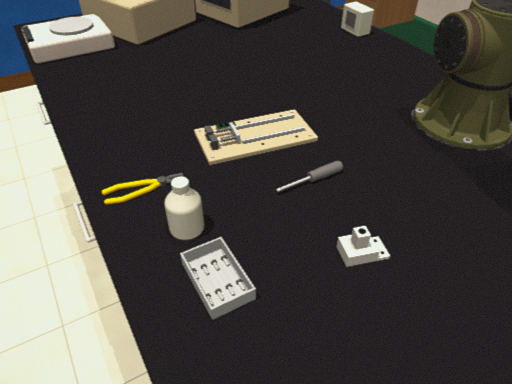

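View pics/side0.png

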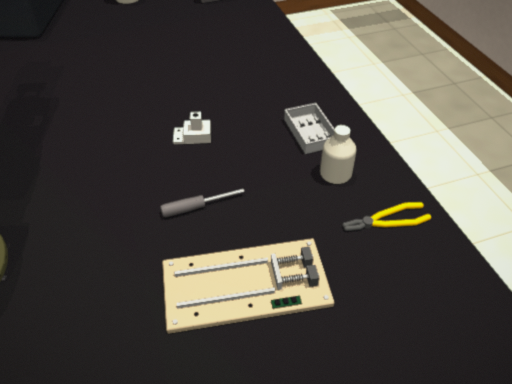

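The scene view shows the carriage at about (362,247), ear right towards the robot, and the chassis at (255,135). In the side view the carriage is at (195,130) and the chassis at (247,283), with its stop at x≈277. Next I'll measure both from the point clouds.

```bash
cat > h.py <<'E'
import numpy as np,cv2
from cell import manip
def cloud(n,d,T=None):
    i=manip.camera_info(n);K=i["K"];v,u=np.mgrid[:384,:512]
    P=np.stack([(u-K[0,2])/K[0,0]*d,(v-K[1,2])/K[1,1]*d,d],-1)
    if T is None:
        R=cv2.Rodrigues(i["rvec"])[0];return (P-i["tvec"])@R
    M=T@i["mount"];return P@M[:3,:3].T+M[:3,3]
def proj(n,X):
    i=manip.camera_info(n);return cv2.projectPoints(np.float64(X),i["rvec"],i["tvec"],i["K"],None)[0][:,0]
E
python3 - <<'E'
from h import *
boxes={"scene":dict(car=(325,395,220,272),cha=(185,325,100,168)),"side":dict(car=(165,220,105,150),cha=(155,338,232,335))}
for n in boxes:
    W=cloud(n,np.load(f"pics/{n}0.npy"))
    im=cv2.imread(f"pics/{n}0.png")
    for k,(a,b,c,e) in boxes[n].items():
        w=W[c:e,a:b].reshape(-1,3);g=im[c:e,a:b].reshape(-1,3)
        print(n,k,"table z",np.median(w[g.max(1)<30][:,2]))
        lv=dict(post=(56,68),block=(23,33),ear=(4,12)) if k=="car" else dict(deck=(9,18))
        for l,(lo,hi) in lv.items():
            m=(w[:,2]>lo)&(w[:,2]<hi)&(g.max(1)>60)
            r=cv2.minAreaRect(np.float32(w[m][:,:2]));print(l,m.sum(),np.median(w[m],0).round(1),r)
    for k,(a,b,c,e) in boxes[n].items():
        s=600//(e-c); s=min(s,800//(b-a)); cv2.imwrite(f"pics/{n}_{k}.png",cv2.resize(im[c:e,a:b],None,fx=s,fy=s,interpolation=cv2.INTER_CUBIC)); print(s)
E
```

```text
scene car table z 0.9036213590559634
post 155 [543.5 216.9  61.9] ((540.9232788085938, 214.2213134765625), (25.021886825561523, 24.998184204101562), 76.46051788330078)
block 512 [551.7 224.2  28. ] ((540.3735961914062, 213.44322204589844), (52.33272171020508, 60.56574630737305), 74.15394592285156)
ear 301 [504.1 233.1   8.1] ((528.37548828125, 217.9757080078125), (51.342647552490234, 86.51949310302734), 74.2747802734375)
scene cha table z 0.2719198768110324
deck 2838 [ 517.2 -188.4   14.1] ((517.817138671875, -204.7188262939453), (145.3722381591797, 281.6022033691406), 80.39592742919922)
11
5
side car table z nan
post 78 [539.6 208.   60.6] ((539.8661499023438, 213.2188262939453), (29.13212776184082, 22.749523162841797), 75.02989196777344)
block 318 [538.3 202.3  26.8] ((540.48486328125, 211.78115844726562), (54.19856262207031, 60.523834228515625), 73.17871856689453)
ear 219 [503.7 208.9   7.1] ((527.5738525390625, 213.11898803710938), (53.3575325012207, 85.09518432617188), 72.25030517578125)
side cha table z 21.059752965033468
deck 9250 [ 502.8 -211.5   13.1] ((517.9783935546875, -207.09649658203125), (143.01473999023438, 279.9600524902344), 80.79907989501953)
13
4
  return _methods._mean(a, axis=axis, dtype=dtype,
  ret = ret.dtype.type(ret / rcount)
```

```bash
cat >> h.py <<'E'
from scipy.spatial.transform import Rotation as Ro
def tool():
    s=manip.read_state();T=np.eye(4);T[:3,:3]=Ro.from_euler("xyz",s["eef_rot"]).as_matrix();T[:3,3]=s["eef_pos"];return T
def delta(p,yaw):
    T=tool();R=T[:3,:3];D=Ro.from_euler("xyz",[np.pi,0,yaw]).as_matrix()
    print("delta tool mm",(R.T@(np.array(p)-T[:3,3])).round(1),"rv",Ro.from_matrix(R.T@D).as_rotvec().round(4))
E
python3 nudge.py '[[-45,-20,0,0,0,0.01],[-90,-40,0,0,0,0.02],[-135,-60,0,0,0,0.03],[-180,-80,0,0,0,0.04],[-225,-100,0,0,0,0.04]]' 60 20
python3 nudge.py '[[-45,-20,0,0,0,0],[-90,-40,0,0,0,0],[-135,-60,0,0,0,0],[-180,-80,0,0,0,0],[-225,-100,0,0,0,0]]'
python3 -c "
from h import *
delta([540.4,213.5,150],np.pi-.285)"
```

```text
clock: 0.6
eef_pos: [328.5, 380.5, 205.3]
eef_rot: [-3.141, -0.0, 2.857]
wrist_force: [1.0, 1.1, -0.3]
finger_gap: 60.7
finger_force: 0.0
clock: 1.1
eef_pos: [516.4, 221.2, 205.3]
eef_rot: [-3.141, -0.0, 2.857]
wrist_force: [0.1, 0.3, -0.0]
finger_gap: 59.8
finger_force: 0.0
delta tool mm [-25.2  -0.6  55.3] rv [-0.0002 -0.0003  0.0001]
```

```bash
python3 nudge.py '[[-12,0,20,0,0,0],[-25,-1,40,0,0,0],[-25,-1,40,0,0,0],[-25,-1,40,0,0,0]]'
python3 - <<'E'
from h import *
T=tool();p,d=manip.camera("wrist");cv2.imwrite("pics/w1.png",p[:,:,::-1])
w=cloud("wrist",d,T);g=p.max(2)
near=np.hypot(w[...,0]-540,w[...,1]-213)<70
for l,(lo,hi) in dict(table=(-4,4),post=(56,68),block=(23,33),ear=(4,12)).items():
    m=near&(w[...,2]>lo)&(w[...,2]<hi)&((g>60)|(l=="table"))
    if m.sum()<20: print(l,m.sum());continue
    print(l,m.sum(),np.median(w[m],0).round(1),cv2.minAreaRect(np.float32(w[m][:,:2])))
delta([540.4,213.5,32],np.pi-.285)
E
```

```text
clock: 1.5
eef_pos: [538.6, 215.0, 165.6]
eef_rot: [-3.141, -0.001, 2.857]
wrist_force: [0.9, -1.4, 0.0]
finger_gap: 59.9
finger_force: 0.0
table 6023 [ 5.404e+02  2.110e+02 -1.000e-01] ((540.3085327148438, 213.1544189453125), (139.34654235839844, 138.89227294921875), 73.03702545166016)
post 500 [538.6 213.1  62. ] ((539.411376953125, 212.6449737548828), (23.72928810119629, 24.129487991333008), 73.89804077148438)
block 1444 [530.3 215.7  27.8] ((539.265380859375, 212.83164978027344), (50.00349426269531, 59.416805267333984), 73.8628158569336)
ear 887 [498.8 224.3   7.8] ((499.0154113769531, 224.26800537109375), (49.346500396728516, 25.447721481323242), 73.5121078491211)
delta tool mm [ -2.1  -1.3 134.3] rv [0.0004 0.0004 0.0006]
```

View pics/w1.png

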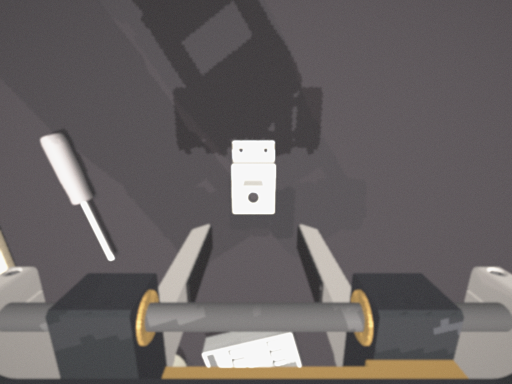

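The wrist picture shows the carriage squarely between the fingers, its post at (253,195) and its ear at (253,150) towards the robot. Going down to grasp.

```bash
python3 nudge.py '[[-1,-2,35,0,0,0],[-1,-2,70,0,0,0],[-1,-2,100,0,0,0],[-1,-2,125,0,0,0],[-1,-2,133,0,0,0]]'
python3 nudge.py '[[0,0,0,0,0,0],[0,0,0,0,0,0],[0,0,0,0,0,0],[0,0,0,0,0,0],[0,0,0,0,0,0]]' 10 45
python3 nudge.py '[[0,0,0,0,0,0],[0,0,0,0,0,0],[0,0,0,0,0,0],[0,0,0,0,0,0],[0,0,0,0,0,0]]'
```

```text
clock: 2.05
eef_pos: [538.2, 213.1, 31.4]
eef_rot: [-3.141, -0.002, 2.858]
wrist_force: [-0.7, -0.1, 0.4]
finger_gap: 60.1
finger_force: 0.0
clock: 2.55
eef_pos: [539.6, 212.8, 33.2]
eef_rot: [3.141, 0.001, 2.857]
wrist_force: [0.1, -2.8, -1.8]
finger_gap: 24.0
finger_force: 44.1
clock: 3.05
eef_pos: [539.6, 212.8, 33.1]
eef_rot: [3.141, 0.001, 2.857]
wrist_force: [-0.6, -0.4, 5.9]
finger_gap: 24.0
finger_force: 45.0
```

```bash
python3 nudge.py '[[0,0,-20,0,0,0],[0,0,-50,0,0,0],[0,0,-80,0,0,0],[0,0,-100,0,0,0],[0,0,-100,0,0,0]]'
python3 -c "
from h import *
delta([498.2,-202.7,133],np.pi-.164)"
```

```text
clock: 3.55
eef_pos: [540.2, 212.9, 134.7]
eef_rot: [3.139, 0.003, 2.857]
wrist_force: [0.7, 0.5, -4.6]
finger_gap: 23.5
finger_force: 45.0
delta tool mm [ -76.5 -410.7    1.1] rv [ 0.0019  0.0033 -0.1208]
```

```bash
python3 nudge.py '[[-7,-35,0,0,0,-0.01],[-14,-75,0,0,0,-0.02],[-22,-115,0,0,0,-0.03],[-30,-155,0,0,0,-0.04],[-37,-195,0,0,0,-0.05]]'
python3 nudge.py '[[-7,-40,0,0,0,-0.02],[-14,-80,0,0,0,-0.04],[-18,-120,0,0,0,-0.05],[-22,-160,0,0,0,-0.06],[-26,-200,0,0,0,-0.07]]'
python3 nudge.py '[[0,0,0,0,0,0],[0,0,0,0,0,0],[0,0,0,0,0,0]]'
python3 - <<'E'
from h import *
T=tool();p,d=manip.camera("wrist");cv2.imwrite("pics/w2.png",p[:,:,::-1]);np.savez("pics/w2.npz",T=T,d=d)
w=cloud("wrist",d,T)
near=np.hypot(w[...,0]-518,w[...,1]+206)<180
m=near&(w[...,2]>9)&(w[...,2]<19);print("deck",m.sum(),np.median(w[m],0),cv2.minAreaRect(np.float32(w[m][:,:2])))
c,s=np.cos(-.164),np.sin(-.164);e=w-[517.9,-206,0]
X=e[...,0]*c+e[...,1]*s;Y=-e[...,0]*s+e[...,1]*c;Z=w[...,2]
for a in range(-115,45,20):
  m=(X>a)&(X<a+20)&(Z>20)&(Z<28)&(abs(Y)<50)
  y=Y[m]; L=y[y>0];R=y[y<0]
  if len(L)>5 and len(R)>5: print(a,len(L),len(R),np.percentile(L,[5,50,95]).round(1),np.percentile(R,[5,50,95]).round(1))
print(manip.read_state()["eef_pos"])
delta([498.2,-202.7,133],np.pi-.164)
E
```

```text
clock: 4.05
eef_pos: [518.9, 13.6, 130.7]
eef_rot: [-3.141, -0.002, 2.907]
wrist_force: [0.3, -0.5, -3.5]
finger_gap: 23.4
finger_force: 45.0
clock: 4.55
eef_pos: [497.6, -186.8, 130.7]
eef_rot: [3.141, -0.002, 2.977]
wrist_force: [0.5, -0.2, -3.4]
finger_gap: 23.6
finger_force: 45.0
clock: 4.85
eef_pos: [498.5, -184.5, 131.5]
eef_rot: [3.141, -0.002, 2.977]
wrist_force: [-0.6, -0.2, -3.8]
finger_gap: 23.8
finger_force: 45.0
deck 14822 [ 436.89072051 -209.44020227   13.84964239] ((507.77166748046875, -204.6362762451172), (140.2220916748047, 261.1371154785156), 80.80778503417969)
-115 121 129 [28.1 30.2 33.1] [-34.6 -31.8 -29.1]
-95 120 124 [28.2 30.8 33.5] [-34.7 -31.8 -29. ]
-75 36 123 [28.4 31.  33.6] [-34.5 -31.6 -28.9]
[ 498.70541527 -184.37043194  131.75137878]
delta tool mm [ -2.5 -18.2  -1.3] rv [ 0.0004 -0.0011  0.0002]
```

View pics/w2.png

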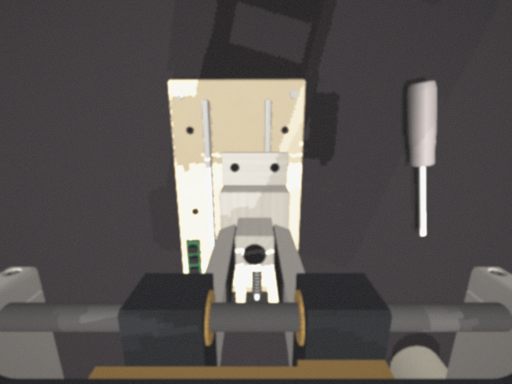

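The carriage is held straight: ear at (255,165), rails at columns 206 and 268. It sits about 18 mm left of the channel. I'll check how it sits in the hand, then align.

Run:
```python
from h import *
z=np.load("pics/w2.npz");t=cloud("wrist",z["d"],np.eye(4))
for l,a,b in(("ear",20,33),("block",0,13)):
    m=(t[...,2]>a)&(t[...,2]<b)&(abs(t[...,1])<40)&(t[...,0]>12)&(t[...,0]<70)
    w=t[m];print(l,m.sum(),np.percentile(w[:,2],[5,50,95]).round(1),cv2.minAreaRect(np.float32(w[:,:2])))
    A=np.c_[w[:,:2],np.ones(len(w))];print("tilt",np.linalg.lstsq(A,w[:,2],rcond=None)[0])
delta([498.2,-203,60],np.pi-.161)
```

```text
ear 2322 [23.8 25.2 26.6] ((42.45760726928711, -0.5282630920410156), (25.63615608215332, 50.011051177978516), 0.19455328583717346)
tilt [3.63448733e-02 8.84937311e-04 2.36769455e+01]
block 1913 [4.3 5.4 8.4] ((21.268260955810547, -0.5297565460205078), (18.537738800048828, 50.019371032714844), 0.309067964553833)
tilt [ 1.02369953e-01 -2.29542432e-05  3.38669727e+00]
delta tool mm [ -2.6 -18.5  71.7] rv [ 0.0004 -0.0011 -0.0028]
```

```bash
python3 nudge.py '[[-1,-9,10,0,0,0],[-3,-18,25,0,0,-0.003],[-3,-18,40,0,0,-0.003],[-3,-18,55,0,0,-0.003],[-3,-18,55,0,0,-0.003]]'
python3 nudge.py '[[0,0,0,0,0,0],[0,0,0,0,0,0],[0,0,0,0,0,0]]'
python3 - <<'E'
from h import *
T=tool();p,d=manip.camera("wrist");cv2.imwrite("pics/w3.png",p[:,:,::-1])
t=cloud("wrist",d,np.eye(4))
for l,a,b in(("ear",22,30),("rails",29,40)):
  for x in range(25,125,10):
    m=(t[...,2]>a)&(t[...,2]<b)&(abs(t[...,1])<40)&(t[...,0]>x)&(t[...,0]<x+10)
    y=t[m][:,1];L=y[y>0];R=y[y<0]
    if len(L)>30 and len(R)>30:print(l,x,np.median(t[m][:,2]).round(1),"L",np.percentile(L,[2,50,98]).round(1),"R",np.percentile(R,[2,50,98]).round(1))
delta([498.2,-203,47.2],np.pi-.161)
print(manip.read_state()["eef_pos"],manip.read_state()["wrist_force"])
E
```

```text
clock: 5.4
eef_pos: [497.5, -203.5, 74.4]
eef_rot: [3.14, -0.004, 2.98]
wrist_force: [0.3, 0.6, -4.7]
finger_gap: 24.2
finger_force: 45.0
clock: 5.7
eef_pos: [499.1, -203.9, 78.1]
eef_rot: [-3.141, 0.001, 2.98]
wrist_force: [-0.7, 0.5, -4.2]
finger_gap: 23.8
finger_force: 45.0
ear 25 25.3 L [ 0.6 12.1 24.1] R [-25.1 -12.5  -0.2]
ear 35 25.2 L [ 0.6 12.6 23.9] R [-25.1 -12.9  -0.2]
ear 45 25.2 L [ 0.6 11.8 23.7] R [-24.7 -12.2  -0.2]
delta tool mm [ 1.   0.7 30.8] rv [-0.0003  0.0009 -0.0007]
[ 499.04299665 -203.81984097   77.97346615] [-0.36790451 -0.34547444 -4.52441626]
```

View pics/w3.png

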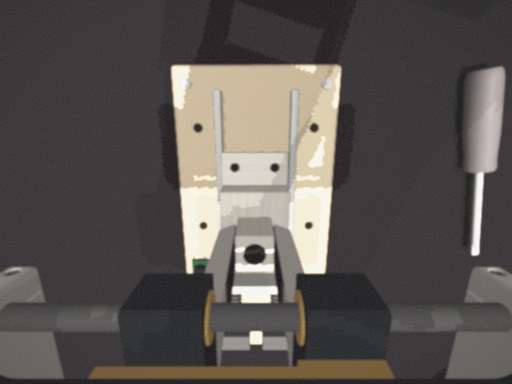

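The carriage (columns 220–289) sits over the channel, with the rails at columns 219 and 295. Next I'll measure the rails in the tool frame.

Run:
```python
from h import *
p,d=manip.camera("wrist");t=cloud("wrist",d,np.eye(4))
for x in range(50,130,10):
    m=(t[...,2]>49.5)&(t[...,2]<58)&(abs(t[...,1])<42)&(t[...,0]>x)&(t[...,0]<x+10)
    y=t[m][:,1];L=y[y>0];R=y[y<0]
    if len(L)>20 and len(R)>20:print(x,np.median(t[m][:,2]).round(1),"L",np.percentile(L,[3,50,97]).round(1),"R",np.percentile(R,[3,50,97]).round(1), (np.median(L)+np.median(R))/2)
delta([498.2,-203,47.2],np.pi-.161)
```

```text
50 54.2 L [29.2 31.9 34.5] R [-33.4 -30.5 -27.9] 0.6685349266736083
60 54.4 L [29.1 31.7 35. ] R [-33.6 -30.8 -27.9] 0.48603846934919837
70 54.1 L [29.1 31.7 34.5] R [-33.7 -30.5 -28.1] 0.5881073876300782
80 54.3 L [29.  31.6 34.8] R [-33.6 -30.8 -27.8] 0.4208546673787339
90 54.3 L [29.  31.7 34.5] R [-33.9 -30.7 -28. ] 0.5151349238181062
delta tool mm [ 0.9  0.6 30.7] rv [-0.0002  0.0008 -0.0007]
```

```bash
python3 nudge.py '[[0,1,5,0,0,0],[0,1,12,0,0,0],[0,1,19,0,0,0],[0,1,25,0,0,0],[0,1,28,0,0,0]]'
python3 nudge.py '[[0,0,0.5,0,0,0],[0,0,1,0,0,0],[0,0,1.5,0,0,0],[0,0,1.5,0,0,0],[0,0,1.5,0,0,0]]'
```

```text
clock: 6.3
eef_pos: [498.6, -202.5, 48.5]
eef_rot: [3.141, -0.001, 2.98]
wrist_force: [0.5, -0.8, -3.7]
finger_gap: 23.3
finger_force: 45.0
clock: 6.8
eef_pos: [499.0, -202.7, 48.1]
eef_rot: [-3.141, 0.0, 2.98]
wrist_force: [-0.4, -0.2, -3.8]
finger_gap: 23.6
finger_force: 45.0
```

```bash
python3 nudge.py '[[0,0,0.4,0,0,0],[0,0,0.8,0,0,0],[0,0,0.8,0,0,0],[0,0,0.8,0,0,0]]'
python3 nudge.py '[[0,0,0.3,0,0,0],[0,0,0.6,0,0,0],[0,0,0.6,0,0,0],[0,0,0.6,0,0,0]]'
```

```text
clock: 7.2
eef_pos: [499.0, -202.7, 47.2]
eef_rot: [-3.142, 0.0, 2.98]
wrist_force: [-0.4, -0.3, -4.5]
finger_gap: 23.5
finger_force: 45.0
clock: 7.6
eef_pos: [499.0, -202.7, 47.1]
eef_rot: [-3.142, 0.0, 2.98]
wrist_force: [-4.4, 1.5, 5.8]
finger_gap: 23.8
finger_force: 45.0
```

```bash
python3 nudge.py '[[0,0,-0.3,0,0,0],[0,0,-0.3,0,0,0]]'
python3 nudge.py '[[-6,0,0,0,0,0],[-14,0,0,0,0,0],[-22,0,0,0,0,0],[-30,0,0,0,0,0],[-34,0,0,0,0,0]]'
python3 nudge.py '[[0,0,0,0,0,0],[0,0,0,0,0,0]]'
python3 nudge.py '[[-0.7,0,0,0,0,0],[-1.4,0,0,0,0,0],[-2,0,0,0,0,0],[-2,0,0,0,0,0]]'
```

```text
clock: 7.8
eef_pos: [499.0, -202.7, 47.1]
eef_rot: [-3.142, 0.0, 2.98]
wrist_force: [-3.4, 1.5, 3.9]
finger_gap: 23.7
finger_force: 45.0
clock: 8.3
eef_pos: [533.0, -208.4, 47.1]
eef_rot: [-3.141, -0.0, 2.98]
wrist_force: [-3.8, -0.7, 7.5]
finger_gap: 24.0
finger_force: 45.0
clock: 8.5
eef_pos: [533.4, -208.5, 47.1]
eef_rot: [-3.141, 0.002, 2.98]
wrist_force: [2.9, -1.2, 1.7]
finger_gap: 24.1
finger_force: 45.0
clock: 8.9
eef_pos: [533.9, -208.5, 47.1]
eef_rot: [-3.142, -0.001, 2.98]
wrist_force: [-6.8, 0.6, 8.8]
finger_gap: 23.8
finger_force: 45.0
```

```bash
python3 nudge.py '[[0,0,-0.5,0,0,0],[0,0,-0.5,0,0,0],[0,0,-0.5,0,0,0]]'
python3 nudge.py '[[-0.7,0,0,0,0,0],[-1.4,0,0,0,0,0],[-2,0,0,0,0,0],[-2,0,0,0,0,0]]'
python3 nudge.py '[[-0.7,0,0,0,0,0],[-1.4,0,0,0,0,0],[-2,0,0,0,0,0],[-2,0,0,0,0,0]]'
```

```text
clock: 9.2
eef_pos: [534.2, -208.5, 47.1]
eef_rot: [3.142, -0.001, 2.98]
wrist_force: [-1.6, -0.2, -0.1]
finger_gap: 24.3
finger_force: 45.0
clock: 9.6
eef_pos: [536.6, -208.7, 47.1]
eef_rot: [3.141, 0.0, 2.98]
wrist_force: [0.1, -0.3, -2.2]
finger_gap: 23.6
finger_force: 45.0
clock: 10.0
eef_pos: [538.3, -209.1, 47.2]
eef_rot: [3.141, -0.001, 2.98]
wrist_force: [-2.4, 1.8, -1.7]
finger_gap: 23.9
finger_force: 45.0
```

```bash
python3 nudge.py '[[-1,0,0,0,0,0],[-2,0,0,0,0,0],[-3,0,0,0,0,0],[-4,0,0,0,0,0],[-4,0,0,0,0,0]]'
python3 nudge.py '[[-1,0,0,0,0,0],[-2,0,0,0,0,0],[-3,0,0,0,0,0],[-4,0,0,0,0,0],[-4,0,0,0,0,0]]'
python3 nudge.py '[[-1,0,0,0,0,0],[-2,0,0,0,0,0],[-3,0,0,0,0,0],[-3,0,0,0,0,0],[-3,0,0,0,0,0]]'
```

```text
clock: 10.5
eef_pos: [542.3, -209.8, 47.2]
eef_rot: [3.142, -0.0, 2.98]
wrist_force: [-3.8, 1.8, -2.8]
finger_gap: 23.7
finger_force: 45.0
clock: 11.0
eef_pos: [546.0, -210.3, 47.2]
eef_rot: [3.141, -0.001, 2.98]
wrist_force: [-5.9, 0.3, -1.5]
finger_gap: 23.6
finger_force: 45.0
clock: 11.5
eef_pos: [548.8, -210.8, 47.2]
eef_rot: [3.141, -0.001, 2.98]
wrist_force: [-8.6, 1.9, -0.1]
finger_gap: 23.7
finger_force: 45.0
```

```bash
python3 nudge.py '[[-1,0,0,0,0,0],[-2,0,0,0,0,0],[-3.5,0,0,0,0,0],[-5,0,0,0,0,0],[-5,0,0,0,0,0]]'
python3 nudge.py '[[0,0,0,0,0,0],[0,0,0,0,0,0],[0,0,0,0,0,0]]'
python3 - <<'E'
from h import *
F=[];Pp=[]
for i in range(6):
    p,d=manip.camera("side");s=manip.read_state();F.append(s["wrist_force"]);Pp.append(s["eef_pos"])
F=np.array(F);print(F.round(1),F.mean(0));P=np.mean(Pp,0);print(P)
c,s_=np.cos(-.161),np.sin(-.161);R=np.array([[c,s_],[-s_,c]])
print("push",(R@F.mean(0)[:2]),"face X,Y",R@(P[:2]-[517.9,-206.2])+[30,0],s["eef_rot"])
sd=p[232:335,180:338,::-1];cv2.imwrite("pics/s4.png",cv2.resize(sd,None,fx=5,fy=5,interpolation=cv2.INTER_CUBIC))
p,d=manip.camera("scene");cv2.imwrite("pics/c4.png",cv2.resize(p[85:170,180:325,::-1],None,fx=5,fy=5,interpolation=cv2.INTER_CUBIC))
E
```

```text
clock: 12.0
eef_pos: [553.5, -211.5, 47.3]
eef_rot: [3.141, -0.002, 2.98]
wrist_force: [-11.2, 2.7, 0.8]
finger_gap: 24.2
finger_force: 45.0
clock: 12.3
eef_pos: [553.5, -211.5, 47.2]
eef_rot: [3.141, -0.002, 2.98]
wrist_force: [-10.4, 2.4, 1.3]
finger_gap: 23.6
finger_force: 45.0
[[-10.    1.7   1. ]
 [ -9.5   1.7   0.9]
 [ -9.3   2.4   1.1]
 [-10.4   2.2   1.5]
 [-10.1   2.    0. ]
 [ -9.5   1.5  -0. ]] [-9.7996495   1.92373401  0.74068352]
[ 553.46488315 -211.53192992   47.24715583]
push [-9.98130012  0.32791898] face X,Y [65.95967621  0.4382666 ] [ 3.14134417e+00 -1.99250892e-03  2.97992524e+00]
```

View pics/s4.png

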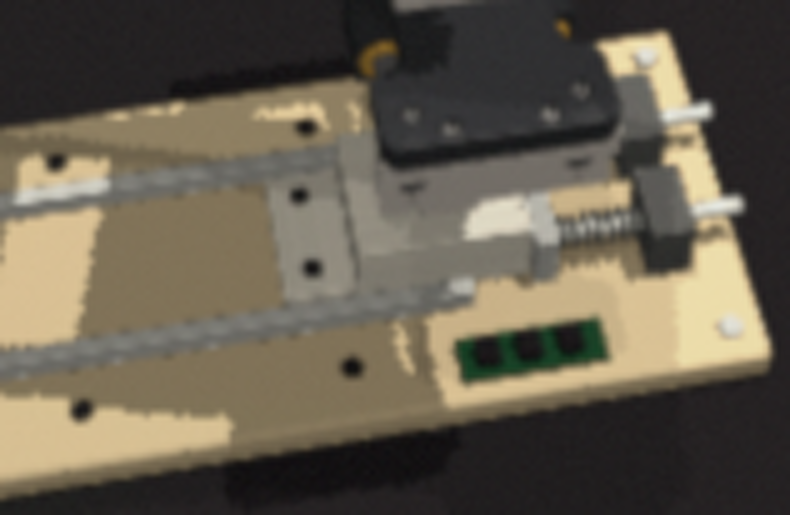

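View pics/c4.png

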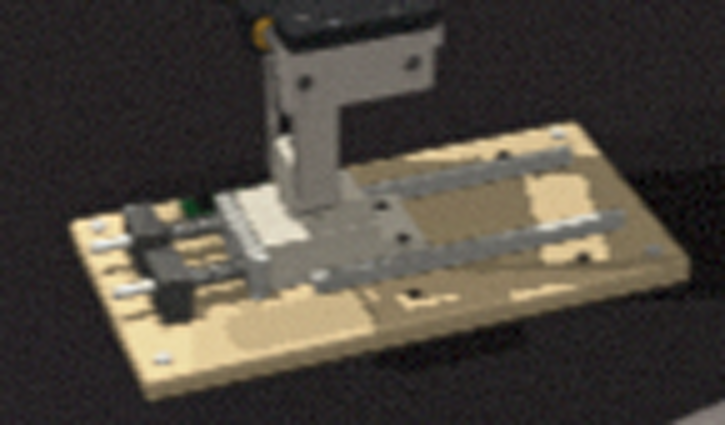

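Both views show the carriage flat in the channel, its front face flush on the stop (side crop at about (540,240)) and the springs compressed. The push is about 10 N and the stop has given about 16 mm. Holding it there.

```bash
H='[[0,0,0,0,0,0],[0,0,0,0,0,0],[0,0,0,0,0,0],[0,0,0,0,0,0],[0,0,0,0,0,0]]'
python3 nudge.py '[[0,0,0,0,0,0],[0,0,0,0,0,0],[0,0,0,0,0,0],[0,0,0,0,0,0],[0,0,0,0,0,0]]'
python3 nudge.py '[[0,0,0,0,0,0],[0,0,0,0,0,0],[0,0,0,0,0,0],[0,0,0,0,0,0],[0,0,0,0,0,0]]' >/dev/null
python3 nudge.py '[[0,0,0,0,0,0],[0,0,0,0,0,0],[0,0,0,0,0,0],[0,0,0,0,0,0],[0,0,0,0,0,0]]' >/dev/null
python3 nudge.py '[[0,0,0,0,0,0],[0,0,0,0,0,0],[0,0,0,0,0,0],[0,0,0,0,0,0],[0,0,0,0,0,0]]' >/dev/null
python3 nudge.py '[[0,0,0,0,0,0],[0,0,0,0,0,0],[0,0,0,0,0,0],[0,0,0,0,0,0],[0,0,0,0,0,0]]' >/dev/null
python3 nudge.py '[[0,0,0,0,0,0],[0,0,0,0,0,0],[0,0,0,0,0,0],[0,0,0,0,0,0],[0,0,0,0,0,0]]' >/dev/null
python3 nudge.py '[[0,0,0,0,0,0],[0,0,0,0,0,0],[0,0,0,0,0,0],[0,0,0,0,0,0],[0,0,0,0,0,0]]' >/dev/null
python3 nudge.py '[[0,0,0,0,0,0],[0,0,0,0,0,0],[0,0,0,0,0,0],[0,0,0,0,0,0],[0,0,0,0,0,0]]'
```

```text
clock: 13.15
eef_pos: [553.4, -211.6, 47.2]
eef_rot: [3.141, -0.002, 2.98]
wrist_force: [-10.2, 1.4, 1.1]
finger_gap: 24.0
finger_force: 45.0
clock: 16.65
eef_pos: [553.5, -211.6, 47.3]
eef_rot: [3.141, -0.002, 2.98]
wrist_force: [-9.8, 1.1, 1.0]
finger_gap: 23.8
finger_force: 45.0
```

```bash
python3 -c "
from cell import manip
print(manip.sign_off())"
```

```text
the job is handed in; nothing more can be done
None
```

The carriage is on the deck between the rails, plain face square against the stop. It has been pressed with about 10 N (stop in about 16 mm) for over 4 s, is still gripped and pressed, and the job was handed in at about 17 s.

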